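# Hold a moulding in the saw board for cutting

## Robot

A 6-joint arm with a two-finger parallel gripper is mounted at the origin on the work surface. World frame = base frame: x ahead of the robot, y to its left, z up, the work surface at z = 0. Lengths are in m, angles in rad, forces in N, time in s.
With the tool pointing down it reaches from about 0.375 to 0.75 m from the base axis. Payload 9 kg.
Tool frame: the origin (TCP) lies midway between the tips of the shut fingers; the grasp point (between the pads) lies 19 mm behind it; z points along the fingers, y is the line along which they close (so a half turn about z gives the same grasp; the last joint's range is limited). The gripper opens to 85 mm and grips with 20 to 120 N. Pads are 22 mm wide; open, the fingers measure 114 mm over their backs; the gripper's body (76 mm by 85 mm) begins 54 mm behind the grasp point. The pads swing forward as they close: fully open they stand 13 mm farther back than shut.
Start: joints at [0.944, 0.104, 0.097, 1.564, 0, 1.353], TCP at [0.239, 0.551, 0.231] pointing down, gripper open.
Joint ranges: [-2.99, 2.99], [-0.84, 1.86], [-1.1, 1.16], [-1.84, 2.11], [-1.51, 1.56], [-3.14, 3.14]. Speed limits (rad/s): [2.22, 2.22, 2.57, 3.14, 3.14, 3.14].

## Interface

Orientations are given as a rotation vector (axis times angle).
In Python, from bench import * gives the robot as it stands. Calls block until the motion is done:
- reach(position, orientation): joint-space move of the TCP to a pose.
- move_l(position, rotation=None, speed=0.15, f_stop=None): straight line of the TCP; rotation=None keeps the orientation; speed is the mean speed in m/s. With f_stop (N) it stops when the force on the tool has changed by that much, and returns True; else False.
- goto_joints(angles): joint-space move.
- let_go() and gripper_close(newtons=None): open the fingers fully, or close them until they stop; newtons is the grip in N (None keeps the last).
- pause(seconds).
- solve_ik(position, orientation): joint angles nearest the present ones, or None.
- get_state(): the state.
- snapshot(name): name is "scene" or "top"; returns a dict with "color" (480x640x3 uint8, red, green, blue), "range_z" (480x640 float32, m along the optical axis (not along the pixel's ray), 0 where there is no reading), "vfov" (degrees; the focal length in pixels is half the picture's height over the tangent of half this angle, whatever the lens; pixels are square), "cx", "cy" (the principal point, pixels), "D" ([k1, k2, p1, p2, k3] as OpenCV has them; the pictures are not rectified), "position" and "rotation" of the camera in the world. Camera axes: x right, y down, z forward; pixel columns grow to the right and rows downward; lengths in m; the calibration is good to about 2 mm. A picture is of the moment at which its call begins.
A pose or a line that the arm cannot do raises IKError and nothing moves.
- hand_in(): hands the job in; it is judged then, once.
The state is a dict: "clock": time; "q": joint angles; "qvel": joint speeds; "joint_efforts": joint torques, N m; "tcp_pos": TCP position; "tcp_rot": TCP orientation; "force": force on the tool from outside, world axes, zero at the start; "moment": the same for the moment, N m; "finger_gap": finger opening in m; "grasp_force": force on a finger pad.
Only numpy, scipy, OpenCV 4.12 (cv2) and the standard library are available. Lean on these libraries where they do the work, as an engineer would, in place of code of your own. Each camera call takes 0.05 s, during which the arm holds its last target. There are 200 camera calls.

## Task

Get the long bevelled wooden strip ready for sawing: lay it bevels up on the saw board, lengthways along the fence, with one end touching the stop block and its side flat against the fence. Then press it with the fingers firmly down on the board and against the fence at once, in one slanting push (its near bevel takes it well), and finish while still holding that push. Leave the other things where they are.

Things in the scene. Friction and masses are not known exactly. Their poses are not given: they have to be found in the camera images.
- strip_mid (a point): centre of the loose pale wooden strip, 150 mm long, 36 wide, 36 high, about 0.13 kg, lying on the table at the start. Its two upper long edges are bevelled 10 mm at 45 degrees: upright sides 26 mm high, flat top 16 mm wide. y along its length, x across, z up (out of the bevelled side); a half turn about z looks the same
- corner (a point): inner corner of the saw board on its bed, where fence face and stop block face meet. x points square into the fence, away from the robot, y along the fence into the stop block, z up. The laid strip's centre belongs at x -18, y -75, z +18 mm. The fixed dark stop block fills y 0 to 26 mm, 65 mm out from the fence, 26 mm high; its place along the fence varies
- bed: plywood bed of the saw board, fixed on the table: 300 mm along the fence, 150 mm deep, 130 mm of it clear in front of the fence, top 15 mm above the table. Origin on the table under its middle, x to the fence (face at x +55 mm), y along it
- fence: wooden fence along the far edge of the saw board, fixed: 300 mm long, 20 mm thick, top 26 mm above the bed, with a 3 mm saw slit. Same origin and axes as the bed
- offcut: bystander: 55 mm long piece of the same moulding as the strip, loose on the table about 115 mm from the strip's middle. Origin under its centre, y along it
- stub: bystander: small wooden stub, 30 x 22 mm, 18 mm high, loose on the front of the bed at its end away from the stop block. Origin under its centre
Mind the look-alikes: they are no part of the job. What is shaped like the part that bears strip_mid but green or turquoise is not meant.

How it is judged:
On the way:
1. the strip lies flat, bevels up, on the bed (contact force between strip and bed above 0.3 N and angle between strip_mid's own z axis and vertical below 0.05 rad and z of strip_mid in the frame of corner between 0.0155 and 0.0205 m), for 0.2 s.
At the end, for the whole second after the job is handed in: the strip lies flat on the bed, bevels up, parallel to the fence within 1.7 degrees, within 3 mm of fence and stop block, at rest, while the fingers press it (over 4 N) so that it bears on the fence with over 3 N and on the bed with over 4.5 N (contact force between strip and fence above 3 N and contact force between strip and bed above 4.5 N and contact force between the fingers and strip above 4 N and angle between strip_mid's own z axis and vertical below 0.05 rad and angle between the y axis of strip_mid and the y axis of corner, either way round below 0.03 rad and linear speed of strip below 0.02 m/s and x of strip_mid in the frame of corner between -0.021 and -0.0155 m and y of strip_mid in the frame of corner between -0.078 and -0.0725 m and z of strip_mid in the frame of corner between 0.0155 and 0.0205 m); the arm keeps its last pose, push and grip.
It fails at once if another thing on the table or board is moved by more than 20 mm (distance of any of offcut, stub, paint_jar, thinner, dish, saw, brush from where it was at the start of the episode above 0.02 m).
It also fails if it takes over 70 s, if anything falls off the work surface, if the arm or the gripper's body presses on something with over 40 N, if the wrist force passes 120 N, or if a joint passes its speed limit or range.

## Working session

There is one attempt and no reset: what is moved stays moved. The work goes in short steps, each a Python script; the robot and the scene stay as the last script left them, time stands still between calls to the robot, and variables do not carry over. Pictures are saved under pics/ and viewed, at most 10 in all, crops included, and the job is handed in when it is done.

```bash
mkdir -p pics; ls; python3 - <<'E'
from bench import *
import cv2,pickle
for n in ["scene","top"]:
    s=snapshot(n); pickle.dump(s,open(n+'.pkl','wb'))
    cv2.imwrite(f'pics/{n}1.png',s['color'][...,::-1])
    print(n,s['vfov'],s['cx'],s['cy'],s['D'],s['position'],s['rotation'])
print(get_state())
E
```

```text
pics
scene 51.75612618251742 316.65505268481945 239.0086628111141 [0.03073569 0.         0.         0.         0.        ] [ 1.25532454 -0.29674455  0.83966916] [-2.06351945 -1.3463206   0.54901742]
top 47.46125665421377 318.21874415061444 235.8712626563322 [-0.07176348  0.          0.          0.          0.        ] [ 0.47431397 -0.03519924  1.15961592] [-2.17499561  2.17531852 -0.08498557]
{'clock': 0.1, 'q': array([9.44327409e-01, 1.04602258e-01, 9.65438367e-02, 1.56392885e+00,
       2.81932351e-06, 1.35312471e+00]), 'qvel': array([-0.0009767 , -0.00175806,  0.00115865, -0.00026591, -0.00066708,
       -0.00140425]), 'joint_efforts': array([ 7.95838743e-03, -5.58207178e+01,  5.04722285e+01,  1.28446877e-02,
       -1.81860983e-04, -5.68135874e-05]), 'tcp_pos': array([0.23829259, 0.55031386, 0.2306202 ]), 'tcp_rot': array([-6.37575700e-01, -3.07571413e+00,  1.70447854e-03]), 'force': array([ 0.91785293, -0.30561246, -0.68431991]), 'moment': array([0.05719754, 0.01390003, 0.01912189]), 'grasp_force': 0.0, 'finger_gap': 0.08521779863823728}
```

View pics/top1.png

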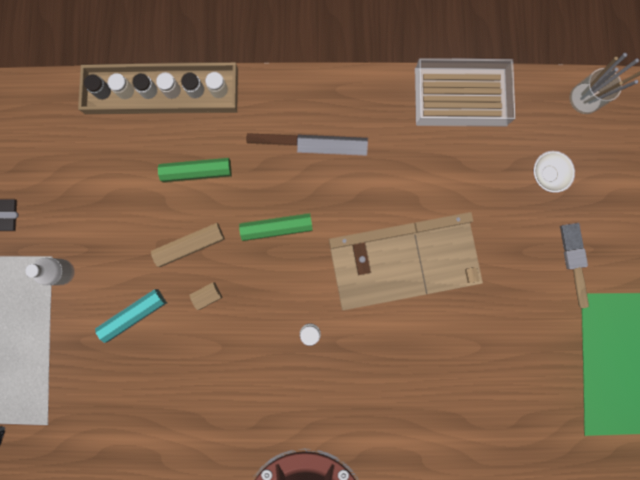

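View pics/scene1.png

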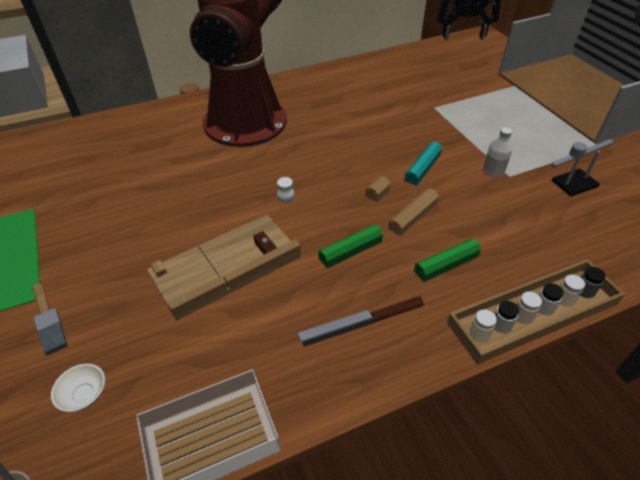

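The top picture shows four candidates for the strip: wooden at (187,245), green at (194,170) and (276,227), turquoise at (130,316). Only the pale wooden one fits. The offcut is at (205,295). The saw board has the stop block at (361,258), the fence along its upper edge and the stub at (473,275). I'll confirm with an enlarged crop and measure.

```bash
cat > h.py <<'E'
import numpy as np,cv2,pickle
from scipy.spatial.transform import Rotation as R
def cloud(s):
    f=240/np.tan(np.radians(s['vfov']/2)); K=np.array([[f,0,s['cx']],[0,f,s['cy']],[0,0,1.]])
    u,v=np.meshgrid(np.arange(640.),np.arange(480.))
    n=cv2.undistortPoints(np.stack([u.ravel(),v.ravel()],1)[:,None],K,np.array(s['D'],float))[:,0]
    z=s['range_z'].ravel()[:,None].astype(float)
    P=np.hstack([n*z,z])@R.from_rotvec(s['rotation']).as_matrix().T+s['position']
    P[z[:,0]==0]=np.nan
    return P.reshape(480,640,3)
def crop(s,c0,c1,r0,r1,k): return cv2.resize(s['color'][r0:r1,c0:c1,::-1],None,fx=k,fy=k,interpolation=cv2.INTER_CUBIC)
E
python3 - <<'E'
from h import *
s=pickle.load(open('top.pkl','rb'));P=cloud(s)
a=crop(s,140,240,210,320,4);b=crop(s,320,490,205,315,4)[:440]
im=np.zeros((480,800,3),np.uint8);
a=cv2.resize(a,(320,352)); b=cv2.resize(b,(480,311))
im[:352,:320]=a; im[:311,320:]=b
cv2.imwrite('pics/crop1.png',im[:360])
np.set_printoptions(precision=4,suppress=True)
def reg(c0,c1,r0,r1,lo,hi):
    q=P[r0:r1,c0:c1].reshape(-1,3); q=q[(q[:,2]>lo)&(q[:,2]<hi)]; return q
for nm,a in dict(strip=(145,230,218,272),off=(186,226,278,312)).items():
    q=reg(*a,.008,.06); print(nm,len(q),np.percentile(q[:,2],[5,25,50,75,95]))
    t=q[q[:,2]>np.percentile(q[:,2],95)-.004]
    for w in (q,t): print(cv2.minAreaRect(((w[:,:2])*1000).astype(np.float32)),w.mean(0))
print('table z',np.median(reg(230,300,260,320,-.05,.05)[:,2]))
for r in (225,232,236,242,246,250,258,266,280): print(r,[f"{P[r,c,2]*1000:.0f}" for c in range(330,480,6)])
print(P[240:250,180:195:14,2])
for r in range(222,270,4): print(r,[f"{P[r,c,2]*1000:.0f}" for c in range(146,230,4)])
E
```

```text
strip 1342 [0.0189 0.0299 0.0339 0.0365 0.0394]
((553.4082641601562, 247.605712890625), (38.058570861816406, 150.9525146484375), 23.614727020263672) [0.5518 0.2452 0.0325]
((553.7561645507812, 247.28683471679688), (25.69972038269043, 149.65284729003906), 24.566997528076172) [0.5523 0.2479 0.0375]
off 526 [0.0184 0.0295 0.0338 0.0364 0.039 ]
((445.90631103515625, 207.54779052734375), (36.49445343017578, 56.98145294189453), 28.00252914428711) [0.4458 0.2057 0.0322]
((446.2205810546875, 207.72882080078125), (24.08743667602539, 56.71937561035156), 24.025667190551758) [0.4455 0.2079 0.0371]
table z 0.0005759348243192797
225 ['-2', '1', '1', '3', '-2', '5', '2', '4', '2', '-1', '4', '-0', '37', '42', '43', '42', '38', '41', '42', '41', '37', '14', '12', '16', '-2']
232 ['-1', '3', '0', '-2', '3', '-2', '42', '41', '40', '41', '43', '43', '39', '40', '38', '13', '13', '14', '13', '14', '15', '12', '14', '17', '1']
236 ['1', '-1', '41', '40', '39', '39', '44', '45', '40', '42', '41', '20', '18', '15', '18', '16', '15', '18', '19', '17', '15', '13', '15', '15', '1']
242 ['nan', '39', '40', '3
[... 1841 characters left out ...]
 '35', '33', '36', '36', '32', '35', '31', '28', '27', '10', '-4', '-0', '-2', '0', '4']
250 ['6', '-2', '29', '33', '34', '39', '36', '37', '35', '38', '33', '27', '26', '6', '0', '-0', '0', '3', '-0', '3', '-3']
254 ['0', '-2', '38', '34', '35', '37', '33', '32', '34', '31', '19', '2', '1', '-1', '1', '1', '0', '1', '0', '1', 'nan']
258 ['-3', '-3', '37', '34', '34', '35', '30', '22', '11', '1', '1', '-1', '-1', '-0', '-1', '1', '2', '3', '1', '-0', '-1']
262 ['2', '-1', '-3', '34', '28', '27', '7', '2', '-0', '1', '-7', '3', '2', '1', '1', '-0', '-0', '1', '2', '0', '4']
266 ['2', '2', '3', '23', '0', '-1', '1', '-0', '2', '-0', '-2', '1', '-3', '2', '1', '1', '-0', '-1', '2', '-2', '-1']
```

View pics/crop1.png

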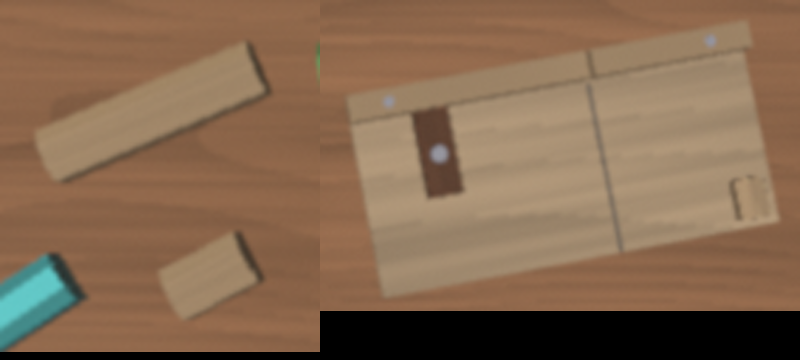

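Wooden strip confirmed: full length, pale, and neither green nor turquoise. No bevel lines show on it, though, so I'll check its cross-section to see which way up it lies, and measure the board.

```bash
python3 - <<'E'
from h import *
from bench import *
np.set_printoptions(precision=4,suppress=True,linewidth=160)
T=[snapshot('top') for _ in range(12)];S=[snapshot('scene') for _ in range(12)]
def avg(L):
    s=dict(L[0]);z=np.stack([l['range_z'] for l in L]).astype(float);z[z==0]=np.nan
    s['range_z']=np.nan_to_num(np.nanmedian(z,0));return s
T=avg(T);S=avg(S);pickle.dump((T,S),open('avg.pkl','wb'))
for nm,s in (('top',T),('scene',S)):
    q=cloud(s).reshape(-1,3);c=s['color'].reshape(-1,3)
    for n,ctr,ang,hl in (('strip',(.5535,.2475),24.,.055),('off',(.4460,.2075),26.,.018),('green',None,0,.055)):
        if ctr is None:
            m=(c[:,1]>1.6*c[:,0])&(c[:,1]>1.6*c[:,2])&(abs(q[:,0]-.6)<.06)&(abs(q[:,1]-.06)<.1)&(q[:,2]>.02)
            r=cv2.minAreaRect((q[m,:2]*1000).astype(np.float32));print(r);ctr=np.array(r[0])/1000
            (w,h),ang=r[1],r[2]; ang=ang if h>w else ang-90
        th=np.radians(ang); ey=np.array([-np.sin(th),np.cos(th)]);ex=np.array([np.cos(th),np.sin(th)])
        d=q[:,:2]-ctr;x=d@ex;y=d@ey
        print(nm,n,[(k,round(np.median(q[m,2])*1000,1),*np.median(c[m],0).astype(int)) for k in range(-24,25,3) if (m:=(abs(x*1000-k)<1.5)&(abs(y)<hl)&(q[:,2]>.005)).sum()>5])
# plain board fit
q=cloud(T)[215:315,325:490].reshape(-1,3)
b=q[(q[:,2]>.008)&(q[:,2]<.06)];print('board',cv2.minAreaRect((b[:,:2]*1000).astype(np.float32)))
f=q[(q[:,2]>.034)&(q[:,2]<.06)]
print('board z',np.median(q[(q[:,2]>.008)&(q[:,2]<.022),2]),'top',np.median(f[:,2]))
print(cv2.fitLine(f[f[:,0]>.555][:,:2].astype(np.float32),cv2.DIST_L1,0,.01,.01).ravel())
im=np.hstack([cv2.resize(crop(S,300,500,135,285,2),(400,300)),cv2.resize(crop(S,140,310,210,320,2),(400,300))])
cv2.imwrite('pics/crop2.png',im)
E
```

```text
top strip [(-18, np.float64(21.7), np.int64(123), np.int64(103), np.int64(80)), (-15, np.float64(29.7), np.int64(161), np.int64(135), np.int64(105)), (-12, np.float64(32.2), np.int64(161), np.int64(135), np.int64(105)), (-9, np.float64(35.6), np.int64(160), np.int64(134), np.int64(104)), (-6, np.float64(36.5), np.int64(158), np.int64(133), np.int64(103)), (-3, np.float64(36.6), np.int64(161), np.int64(135), np.int64(105)), (0, np.float64(36.6), np.int64(162), np.int64(136), np.int64(105)), (3, np.float64(36.6), np.int64(161), np.int64(135), np.int64(105)), (6, np.float64(36.7), np.int64(162), np.int64(136), np.int64(105)), (9, np.float64(35.6), np.int64(160), np.int64(134), np.int64(102)), (12, np.float64(32.5), np.int64(160), np.int64(134), np.int64(101)), (15, np.float64(29.6), np.int64(158), np.int64(130), np.int64(98)), (18, np.float64(27.3), np.int64(151), np.int64(117), np.int64(87))]
top off [(-18, np.float64(26.4), np.int64(135), np.int64(112), np.int64(87)), (-15, np.float64(29.7), np.int64(160), np.int64(134), np.int64(104)), (-12, np.float64(32.7), np.int64(161), np.int64(
[... 3804 characters left out ...]
np.int64(36), np.int64(128), np.int64(52)), (0, np.float64(35.5), np.int64(35), np.int64(128), np.int64(52)), (3, np.float64(35.7), np.int64(35), np.int64(126), np.int64(51)), (6, np.float64(35.6), np.int64(32), np.int64(117), np.int64(47)), (9, np.float64(34.2), np.int64(28), np.int64(102), np.int64(41)), (12, np.float64(31.4), np.int64(27), np.int64(99), np.int64(39)), (15, np.float64(28.3), np.int64(25), np.int64(95), np.int64(37)), (18, np.float64(16.8), np.int64(13), np.int64(42), np.int64(18))]
board ((518.6264038085938, -211.357177734375), (150.7317352294922, 300.29998779296875), 10.671154022216797)
board z 0.015475258566466588 top 0.04141355415012926
[ 0.1735 -0.9848  0.5878 -0.2276]
```

View pics/crop2.png

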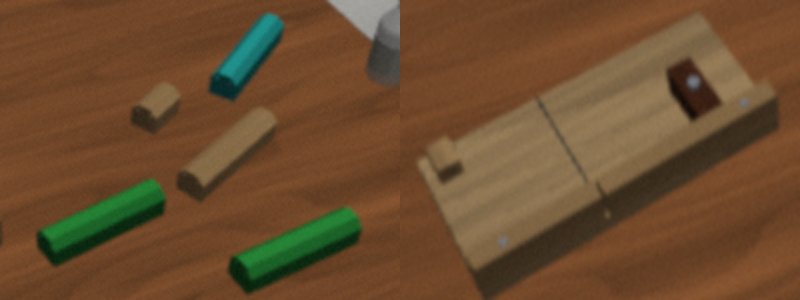

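The strip is already bevels up: its top is flat for ±8 mm at 36 mm height, with a 45° slope on both sides. Centre is about (0.5535, 0.2475) and yaw about 24°. Next I'll locate the corner and check that the arm can do the poses.

```bash
cat >> h.py <<'E'
A=np.radians(10.2)
def Rot(y,z):
    y=np.array(y,float);z=np.array(z,float);y/=np.linalg.norm(y);z/=np.linalg.norm(z)
    return R.from_matrix(np.stack([np.cross(y,z),y,z],1)).as_rotvec()
E
python3 - <<'E'
from h import *
from bench import *
np.set_printoptions(precision=4,suppress=True,linewidth=160)
T,S=pickle.load(open('avg.pkl','rb'))
for nm,s in (('top',T),('scene',S)):
    P=cloud(s);q=P.reshape(-1,3);c=s['color'].reshape(-1,3).astype(int)
    near=(abs(q[:,0]-.52)<.12)&(abs(q[:,1]+.21)<.2)
    f=q[near&(q[:,2]>.037)&(q[:,2]<.046)]
    for a in np.radians([9.5,10,10.5,11]):
        ex=np.array([np.cos(a),np.sin(a)]);ey=np.array([-np.sin(a),np.cos(a)])
        d=f[:,:2]-(.5186,-.2114);x=d@ex;y=d@ey
        F=x>.045; e=[]
        for k in np.arange(-.14,.141,.02):
            m=F&(abs(y-k)<.01); e.append((np.percentile(x[m],3),np.percentile(x[m],97))) if m.sum()>5 else 0
        e=np.array(e)*1000;sl=np.polyfit(np.arange(len(e)),e,1)[0]/20
        st=(x<.045)
        print(nm,np.degrees(a),'slope deg',np.degrees(sl),'fence x',np.median(e,0),'stop y',np.percentile(y[st],[1,3,10,50,90,97,99])*1000,'x',np.percentile(x[st],[2,98])*1000, 'fence y',np.percentile(y[F],[1,99])*1000)
th=np.radians(24);sx=np.array([np.cos(th),np.sin(th),0])
bx=np.array([np.cos(A),np.sin(A),0]);by=np.array([-bx[1],bx[0],0]);dn=[0,0,-1]
for g in (1,-1):
  print('grasp',solve_ik([.5535,.2475,.003],Rot(g*sx,dn)),'place',solve_ik([.5186,-.2114,.1],Rot(g*bx,dn)))
  for t in (0,20,30,45):
    t=np.radians(t);print('push',t,solve_ik([.53,-.21,.05],Rot(g*by,bx*np.sin(t)+[0,0,-np.cos(t)])))
E
```

```text
top 9.5 slope deg [-1.9166 -1.2426] fence x [55.5659 74.3647] stop y [ 79.1251  79.6787  81.5433  92.0907 102.5077 104.2221 104.6908] x [-10.6518  43.8667] fence y [-144.4742  149.3984]
top 10.0 slope deg [-1.4859 -0.7379] fence x [55.5597 74.3553] stop y [ 78.9953  79.5001  81.248   91.9136 102.3486 104.1631 104.5374] x [-9.9475 43.7999] fence y [-144.9821  148.8009]
top 10.5 slope deg [-1.0514 -0.2363] fence x [55.4629 74.3664] stop y [ 78.7325  79.3925  81.1573  91.769  102.1253 104.0024 104.4106] x [-9.1512 43.7368] fence y [-145.5266  148.1813]
top 11.0 slope deg [-0.6429  0.2561] fence x [55.5402 74.3763] stop y [ 78.4817  79.3129  80.9919  91.4997 101.8851 103.8831 104.3102] x [-8.3307 43.7813] fence y [-146.0708  147.5395]
scene 9.5 slope deg [-1.9156 -1.219 ] fence x [55.704  75.4873] stop y [ 78.9553  79.2295  80.5916  90.8214 101.9345 103.778  104.5098] x [-10.3606  44.0621] fence y [-144.9878  148.1506]
scene 10.0 slope deg [-1.485  -0.7212] fence x [55.7911 75.4384] stop y [ 78.9846  79.1078  80.3985  90.6946 101.8197 103.6263 104.3637] x [-9.5752 44.4029] fence y [-145.
[... 475 characters left out ...]
4  1.3221  0.      0.7722]
push 0.0 [-0.6066  0.0625 -0.2776  1.2307  0.     -0.7846]
push 0.3490658503988659 [-0.7607 -0.2809 -0.6376  1.0023  0.2796 -0.9088]
push 0.5235987755982988 [-0.8497 -0.4275 -0.7991  0.9093  0.4423 -0.9621]
push 0.7853981633974483 [-0.9875 -0.5986 -1.0154  0.7783  0.7073 -1.0254]
grasp [ 0.2051  0.2105 -0.2057  1.1546  0.     -1.7846] place [-0.6206  0.0003 -0.2484  1.3221  0.     -2.3694]
push 0.0 [-0.6066  0.0625 -0.2776  1.2307  0.      2.357 ]
push 0.3490658503988659 [-0.7607 -0.2809 -0.6376  1.0023  0.2796  2.2328]
push 0.5235987755982988 [-0.8497 -0.4275 -0.7991  0.9093  0.4423  2.1795]
push 0.7853981633974483 [-0.9875 -0.5986 -1.0154  0.7783  0.7073  2.1162]
```

Bed yaw is about 10.75°. The fence face is 55.5 mm and the stop face 78.6 mm from the bed centre. Now the grasp.

```bash
sed -i 's/^A=.*/A=np.radians(10.75)/' h.py; cat >> h.py <<'E'
bx=np.array([np.cos(A),np.sin(A),0]);by=np.array([-bx[1],bx[0],0]);bz=np.array([0,0,1.]);dn=-bz
C=np.array([.5186,-.2114,.015])+.0555*bx+.0786*by
def W(x,y,z): return C+(x*bx+y*by+z*bz)/1000   # corner frame, mm
def rel(p): d=(np.asarray(p)-C)*1000; return np.round([d@bx,d@by,d[2]],1)
def st(s): print(round(s['clock'],1),'tcp rel',rel(s['tcp_pos']),'F',np.round(R.from_matrix(np.stack([bx,by,bz],1)).inv().apply(s['force']),1),'gap',round(s['finger_gap']*1000,1),'grip',round(s['grasp_force'],1))
E
python3 - <<'E'
from h import *
from bench import *
th=np.radians(24.);sx=np.array([np.cos(th),np.sin(th),0]);r=Rot(sx,dn);p=np.array([.5535,.2475,0])
reach(p+[0,0,.12],r); st(get_state())
print(move_l(p+[0,0,.004],speed=.12,f_stop=12)); st(get_state())
gripper_close(40); st(get_state())
print(get_state()['tcp_pos'])
move_l(p+[0,0,.10],speed=.12); st(get_state())
for n in ('scene','top'):
    s=snapshot(n); cv2.imwrite(f'pics/{n}2.png',s['color'][...,::-1]); pickle.dump(s,open(n+'2.pkl','wb'))
E
```

```text
3.0 tcp rel [ 64.3 366.8 105.4] F [-0.2 -1.4 -0.5] gap 85.0 grip 0.0
False
4.1 tcp rel [ 65.2 365.7 -10. ] F [-0.5 -0.4  1.5] gap 86.1 grip 0.0
4.6 tcp rel [ 64.7 365.7 -10.5] F [-0.5  0.2  3.3] gap 35.0 grip 41.5
[0.55385031 0.24755279 0.00446047]
5.5 tcp rel [ 63.7 365.7  83.9] F [-0.2 -0.1 -2.7] gap 35.5 grip 40.9
```

```bash
python3 - <<'E'
from h import *
from bench import *
r=Rot(bx,dn)
reach(W(-62,-79,90),r); st(get_state())
move_l(W(-62,-79,15),speed=.12)
print(move_l(W(-62,-79,2),speed=.03,f_stop=8)); st(get_state())
let_go(); st(get_state())
move_l(W(-62,-79,100),speed=.15)
reach(W(-130,-79,100),Rot(by,dn)); gripper_close(30); st(get_state())
for n in ('scene','top'):
    s=snapshot(n); pickle.dump(s,open(n+'3.pkl','wb'))
s=pickle.load(open('top3.pkl','rb'));t=pickle.load(open('scene3.pkl','rb'))
cv2.imwrite('pics/place.png',np.hstack([cv2.resize(crop(s,320,490,205,315,2),(400,260)),cv2.resize(crop(t,140,310,210,320,2),(400,260))]))
E
```

```text
7.3 tcp rel [-61.5 -78.2  90. ] F [-0.2  0.3 -1.1] gap 35.4 grip 40.9
True
8.5 tcp rel [-61.6 -79.4   4.1] F [-0.3  0.9  4.6] gap 35.3 grip 41.9
9.1 tcp rel [-62.1 -78.8   3.4] F [-0.1 -0.1  0.2] gap 85.6 grip 0.0
12.1 tcp rel [-130.  -79.  100.] F [ 0.3 -0.2 -0.2] gap 0.1 grip 0.0
```

View pics/place.png

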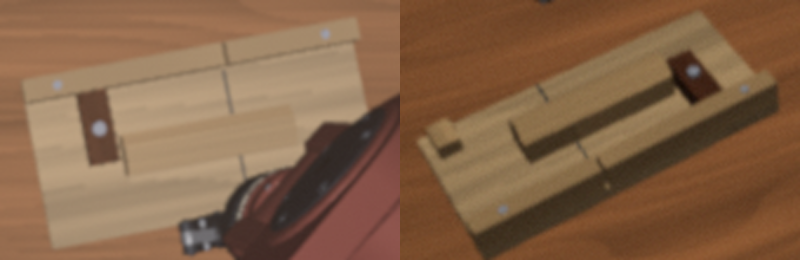

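The picture shows the strip flat on the bed, bevels up and parallel to the fence, with a small gap to the stop (crop pixel about (120,150)). Now I'll push it to the fence.

```bash
python3 - <<'E'
from h import *
from bench import *
move_l(W(-108,-79,100)); move_l(W(-108,-79,12),speed=.15,f_stop=15); st(get_state())
print(move_l(W(-38,-79,12),speed=.05,f_stop=8)); st(get_state())
move_l(W(-60,-79,12),speed=.1); move_l(W(-60,-79,90),speed=.2)
move_l(W(-20,-185,90),speed=.2)
s=snapshot('top');t=snapshot('scene')
cv2.imwrite('pics/push.png',np.hstack([cv2.resize(crop(s,320,490,205,315,2),(400,260)),cv2.resize(crop(t,140,310,210,320,2),(400,260))]))
st(get_state())
E
```

```text
13.2 tcp rel [-107.8  -79.4   12.8] F [-0.5  0.   0.3] gap -0.2 grip 0.0
True
14.3 tcp rel [-47.2 -78.6  11.3] F [-0.3  0.2  0.7] gap -0.3 grip 0.0
16.0 tcp rel [ -20.3 -183.7   89.6] F [0.6 0.4 0.2] gap -0.2 grip 0.0
```

View pics/push.png

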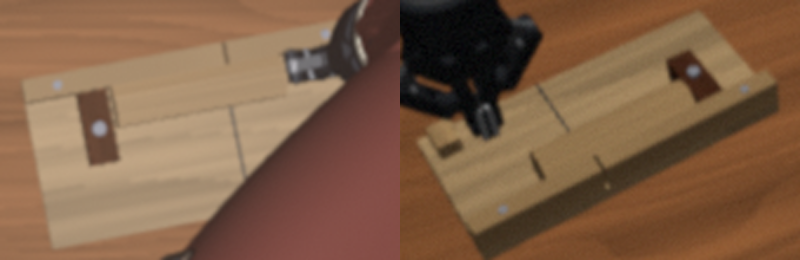

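At the fence: the stop at TCP x −47 matches the fence position. Next, push the end to the stop block.

```bash
python3 - <<'E'
from h import *
from bench import *
move_l(W(-20,-185,12),speed=.12,f_stop=15); st(get_state())
print(move_l(W(-20,-150,12),speed=.03,f_stop=8)); st(get_state())
move_l(W(-20,-185,12),speed=.1);move_l(W(-20,-185,80),speed=.2)
t=np.radians(45);u=bx*np.sin(t)-bz*np.cos(t);r=Rot(by,u)
b=W(-31,-75,31)
for d in (.06,.0,-.005): print(solve_ik(b-d*u,r))
reach(b-.06*u,r); st(get_state())
s=snapshot('top');t=snapshot('scene')
cv2.imwrite('pics/end.png',np.hstack([cv2.resize(crop(s,320,490,205,315,2),(400,260)),cv2.resize(crop(t,140,310,210,320,2),(400,260))]))
E
```

```text
16.8 tcp rel [ -19.6 -185.3   12.9] F [ 0.8 -0.2 -0.6] gap 0.2 grip 0.0
True
17.6 tcp rel [ -19.9 -163.4   12.3] F [ 0.3 -4.1  3. ] gap 0.1 grip 1.9
[-1.05934099 -0.71635959 -1.00943584  0.96964885  0.73468496 -1.1276106 ]
[-0.95419981 -0.56676006 -1.00454164  0.73884496  0.69845868 -0.99665134]
[-0.94599948 -0.5520627  -1.00243454  0.71992604  0.69528543 -0.98679092]
19.7 tcp rel [-73.3 -75.3  73.8] F [-1.1  0.6  1.5] gap 0.1 grip 0.0
```

View pics/end.png

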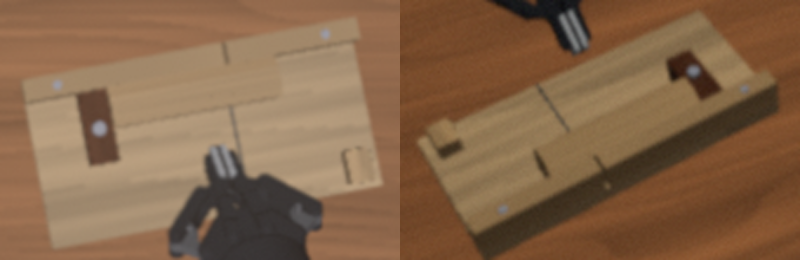

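The strip touches the stop (crop pixel about (113,125), no gap) and lies along the fence. Now the slanting push on the near bevel.

```bash
python3 - <<'E'
from h import *
from bench import *
t=np.radians(45);u=bx*np.sin(t)-bz*np.cos(t);b=W(-31,-75,31)
move_l(b-.015*u,speed=.1)
print(move_l(b+.015*u,speed=.02,f_stop=20))
for _ in range(4): st(get_state()); pause(.3)
s=snapshot('top');q=snapshot('scene')
cv2.imwrite('pics/press.png',np.hstack([cv2.resize(crop(s,320,490,205,315,2),(400,260)),cv2.resize(crop(q,140,310,210,320,2),(400,260))]))
E
```

```text
True
21.2 tcp rel [-31.1 -75.   31.1] F [-12.6   3.9   9.9] gap -0.3 grip 7.9
21.5 tcp rel [-31.1 -75.   31. ] F [-12.8   3.2  10.2] gap -0.2 grip 8.3
21.8 tcp rel [-31.1 -75.   31. ] F [-13.4   3.3  11. ] gap 0.1 grip 8.3
22.1 tcp rel [-31.1 -75.   31. ] F [-12.8   3.9  11.2] gap 0.3 grip 8.3
```

View pics/press.png

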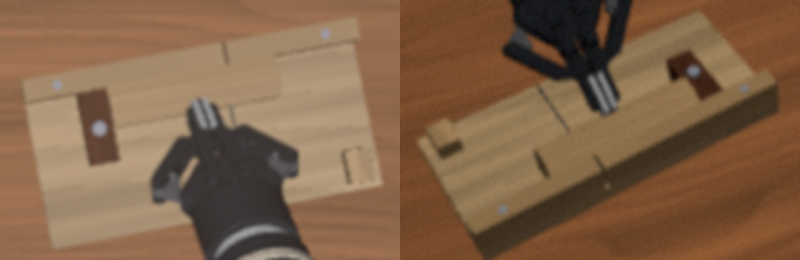

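The fingers sit on the near bevel and the push is steady, about 13 N into the fence and 11 N down. The strip is still against the stop and the stub hasn't moved. Handing in.

```bash
python3 -c "
from bench import *
print(hand_in())"
```

```text
the job is handed in; nothing more can be done
None
```

I handed the job in with the strip bevels up on the bed, against the fence and stop block, and the fingers holding a steady slanting push on its near bevel (about 13 N into the fence, 11 N down); no verdict came back.

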